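Close a row of sample jars with one stroke of the fingertips

ROBOT

A 6-joint arm with a two-finger parallel gripper is mounted at the origin on the work surface. World frame = base frame: x ahead of the robot, y to its left, z up, the work surface at z = 0. Lengths are in m, angles in rad, forces in N, time in s.
With the tool pointing down it reaches from about 0.375 to 0.9 m from the base axis. Payload 3.1 kg.
Tool frame: the origin (TCP) lies on the centre line of the jaws, within the pads' length; the fingertips stand 8 mm ahead of it and the grasp point (between the pads) lies 11 mm behind it (robot.tip_extent is the distance from the TCP to the fingertips, in m); y points along the fingers, z is the direction in which the jaws open and shut, and the axes are right-handed (so a half turn about y gives the same grasp; the last joint's range is limited). The gripper opens to 87 mm and grips with 3 to 60 N. Pads are 19 mm wide; open, the fingers measure 117 mm over their backs; the gripper's body (75 mm by 190 mm) begins 51 mm behind the grasp point.
Start: joints at [-1.478, 0.527, 1.433, -0, 1.181, -0.178], TCP at [0.167, -0.602, 0.231] pointing down, gripper open.
Joint ranges: [-3.08, 3.08], [-0.75, 2.2], [0.22, 2.44], [-1.43, 4.57], [0, 2.65], [-2.85, 2.85]. Speed limits (rad/s): [2.79, 2.79, 3.14, 3.14, 3.14, 3.14].

INTERFACE

Orientations are given as a unit quaternion [x, y, z, w].
In Python, from rig import robot gives the robot as it stands.
- The arm moves only by the shell command python3 -m crank 'ROWS' [FORCE]. ROWS is JSON, a list that holds one entry, the list of rows, each a list of 7 numbers: the turn, a rotation vector about the tool's x, y, z in degrees, then the shift along the tool's x, y, z in m, then the opening in per cent of the stroke, from 0 (shut) to 100 (fully open). In form: [[[ax, ay, az, dx, dy, dz, gripper], ...]]. A call has exactly 5 rows; each row shifts and turns the commanded pose from where the row before left it, along the tool's axes as they then stand; what a row does not reach is not made up. A row lasts 1/8 s, in which the tool goes at most 62.5 mm and 10.7 degrees, less where a joint would pass 70% of its speed; a pose out of reach is approached as far as the arm can. A call with a gripper value outside its range is refused whole. The fingers move at their own pace and stop on an object; FORCE is the grip in N (left out, the last holds). Time passes only in rows, so rows that do not move let the fingers close, or fill a call up. It gives the time, the measured TCP pose, the force and the opening at its end, in the units of the state.
- robot.get_obs(): the state, without advancing time (a new reading comes with each control period).
- robot.camera(name): name is "side" or "top" or "wrist"; returns a dict with "img" (384x512x3 uint8, red, green, blue), "K" (3x3 intrinsics, pixels), "R" (3x3) and "t" (3): a world point X has camera coordinates R X + t; the wrist camera has in their place "T_tool_cam" (4x4, takes a point from camera to tool coordinates, whose origin is the TCP and whose axes are the tool frame's). Camera axes: x right, y down, z forward; pixel columns grow to the right and rows downward; lengths in m; the calibration is good to about 2 mm. A picture is of the moment at which its call begins: read the wrist's pose just before it. There is no depth.
- robot.hand_in(): hands the job in, once; it reports no verdict.
Trained networks look in a picture, given as the dict that the camera call returned (one of the last four; its "shot" number tells which), for a name from the list of things; names that differ only in an ending like _2 or _b are one class to them, and where a whole thing is asked for, a point or a joint stands for the part that bears it (a point fixed in the world has none). Each returns a list of dicts, best first, with "conf" (0 to 1); they miss things now and then, are a little off and sometimes report something else, mostly with a low value. They report only what shows in the picture. A call takes as long as a camera call.
- robot.spot_in(picture, thing): "at" ([row, column] in pixels, amid what is visible of it).
The state is a dict: "time": time; "q": joint angles; "joint_velocities": joint speeds; "joint_torque": joint torques, N m; "position": TCP position; "tool_rot": TCP orientation; "ft_force": force on the tool from outside, world axes, zero at the start; "moment": the same for the moment, N m; "grip_width": finger opening in m.
Only numpy, scipy, OpenCV 4.12 (cv2) and the standard library are available. Lean on these libraries where they do the work, as an engineer would, in place of code of your own. Each camera call takes 0.05 s, during which the arm holds its last target.

TASK

The four jars in the grey tray have their stoppers standing proud: starting with the jar at the end with the pull tab, run your fingertips along the row in one pass, staying down close over the stoppers from first to last, so that each stopper is pushed home in turn. Press gently, and do not pull any stopper up. Leave the vials, the spare jar and everything else as they are, and finish clear of everything.

Things in the scene. Friction and masses are not known exactly. Their poses are not given: they have to be found in the camera images.
- tray: fixed grey tray 228 x 135 x 12 mm, a rounded pull tab 44 mm wide sticking out 66 mm at one short end. Four identical glass jars (47 wide, 62 tall, fixed) stand in a row at x = -81, -27, 27, 81 mm, y = 0; rims 74 mm above the bench. Origin: bench level, under the middle of the row; x along the row, away from the tab (tab at -x), z up. Tray spans y -40 to +95 mm; two loose vials stand on its +y side
- stopper1 (a joint): stopper of jar 1, counted from the tab end: how far it has been pushed down, in m. 0 = standing 7 mm proud (starts at 0 to 0.0015), 0.007 = fully home, its head on the jar's rim. It resists with about 3 N, stays where it is left, and would be drawn out (negative values) if pulled up
- stopper1_top (a point): centre of the flat top (8 mm across) of stopper 1, moving with it: 90.5 mm above the bench when 7 mm proud, 83.5 mm when fully home. The white head is a shallow cone 48 mm across, 9.5 mm high, sloping 24 degrees: a fingertip moving sideways at the home height rides over it and presses it down
- stopper2 (a joint): stopper of jar 2, counted from the tab end: how far it has been pushed down, in m. 0 = standing 7 mm proud (starts at 0 to 0.0015), 0.007 = fully home, its head on the jar's rim. It resists with about 3 N, stays where it is left, and would be drawn out (negative values) if pulled up
- stopper2_top (a point): centre of the flat top (8 mm across) of stopper 2, moving with it: 90.5 mm above the bench when 7 mm proud, 83.5 mm when fully home. The white head is a shallow cone 48 mm across, 9.5 mm high, sloping 24 degrees: a fingertip moving sideways at the home height rides over it and presses it down
- stopper3 (a joint): stopper of jar 3, counted from the tab end: how far it has been pushed down, in m. 0 = standing 7 mm proud (starts at 0 to 0.0015), 0.007 = fully home, its head on the jar's rim. It resists with about 3 N, stays where it is left, and would be drawn out (negative values) if pulled up
- stopper3_top (a point): centre of the flat top (8 mm across) of stopper 3, moving with it: 90.5 mm above the bench when 7 mm proud, 83.5 mm when fully home. The white head is a shallow cone 48 mm across, 9.5 mm high, sloping 24 degrees: a fingertip moving sideways at the home height rides over it and presses it down
- stopper4 (a joint): stopper of jar 4, counted from the tab end: how far it has been pushed down, in m. 0 = standing 7 mm proud (starts at 0 to 0.0015), 0.007 = fully home, its head on the jar's rim. It resists with about 3 N, stays where it is left, and would be drawn out (negative values) if pulled up
- stopper4_top (a point): centre of the flat top (8 mm across) of stopper 4, moving with it: 90.5 mm above the bench when 7 mm proud, 83.5 mm when fully home. The white head is a shallow cone 48 mm across, 9.5 mm high, sloping 24 degrees: a fingertip moving sideways at the home height rides over it and presses it down
- vial_short: loose brown vial with black cap, 22 mm wide, 50 mm tall, standing on the tray beside the jars; leave alone. Origin at its foot
- vial_tall: loose brown vial with black cap, 25 mm wide, 75 mm tall, standing on the tray beside the jars, its top 87 mm above the bench; leave alone. Origin at its foot
- spare_jar: loose closed jar of the same kind, alone on the bench outside the tray, 48 mm wide, 71.5 mm tall; leave alone. Origin at its foot
- tweezers: loose steel tweezers, 130 mm long, lying on the bench; leave alone. Origin at the middle, on the bench
- slide_box: loose blue plastic box 87 x 79 x 34 mm on the bench; leave alone. Origin under its centre
- beaker: loose small glass beaker, 64 mm wide, 75 mm tall, on the bench; leave alone. Origin at its foot

How it is judged:
By the outcome, as a careful person would: the job done as asked, in the order asked, and still so for the second after the job is handed in, with the robot touching nothing.
It also fails if it takes over 37 s, if anything falls off the work surface, if the arm or the gripper's body presses on something with over 40 N, if the wrist force passes 120 N, or if a joint passes its speed limit or range.

## Working session

There is one attempt and no reset: what is moved stays moved. The work goes in short steps, Python scripts to look and compute and a shell command to move; the robot and the scene stay as the last step left them, time stands still between calls to the robot, and variables do not carry over. Pictures are saved under pics/ and viewed, and the job is handed in when it is done.

```bash
ls; mkdir -p pics; python3 - <<'E'
from rig import robot
import cv2
print(robot.get_obs(), robot.tip_extent)
for n in ["side","top","wrist"]:
    c=robot.camera(n); cv2.imwrite(f"pics/{n}0.png",c["img"][:,:,::-1]); print(n,{k:c[k] for k in c if k!="img"})
E
```

```text
pics
{'time': 0.0, 'q': array([-1.47850592e+00,  5.28432195e-01,  1.43392846e+00, -3.15084800e-05,
        1.18141849e+00, -1.78460181e-01]), 'joint_velocities': array([ 0.00046193,  0.00048645,  0.00077764, -0.00024512,  0.00088613,
       -0.00078519]), 'joint_torque': array([ 9.57114789e-04, -4.40029299e+01, -1.76596963e+01,  6.32543396e-02,
        5.80909266e-02, -1.62031561e-04]), 'position': array([ 0.16713404, -0.60147312,  0.22958419]), 'tool_rot': array([-0.09541381,  0.70140906, -0.69986353,  0.09545982]), 'ft_force': array([1.19822966, 0.0572947 , 0.1142244 ]), 'moment': array([-0.00547668,  0.02965181,  0.01122025]), 'grip_width': 0.08693841033330145} 0.008
side {'K': array([[426.42085759,   0.        , 257.35668109],
       [  0.        , 426.42085759, 188.15625987],
       [  0.        ,   0.        ,   1.        ]]), 'R': array([[-0.99791206, -0.06233114, -0.01692168],
       [-0.02825477,  0.65690088, -0.75344734],
       [ 0.0580791 , -0.75139607, -0.65729047]]), 't': array([0.58464036, 0.0670043 , 0.78991438]), 'shot': 1}
top {'K': array([[420.74463418,   0.       
[... 167 characters left out ...]
52368],
       [-0.99770912, -0.00954593, -0.06697298],
       [ 0.06684455,  0.01319199, -0.99767619]]), 't': array([0.03435606, 0.58422669, 0.88522396]), 'shot': 2}
wrist {'K': array([[338.82168101,   0.        , 259.07495231],
       [  0.        , 338.82168101, 194.30310794],
       [  0.        ,   0.        ,   1.        ]]), 'T_tool_cam': array([[-1.20262925e-04,  9.65789227e-01,  2.59328275e-01,
        -7.09863068e-02],
       [ 5.96484380e-04, -2.59328162e-01,  9.65789081e-01,
        -1.52706269e-01],
       [ 9.99999815e-01,  2.70833885e-04, -5.44890625e-04,
         1.12286937e-03],
       [ 0.00000000e+00,  0.00000000e+00,  0.00000000e+00,
         1.00000000e+00]]), 'shot': 3}
```

View pics/side0.png

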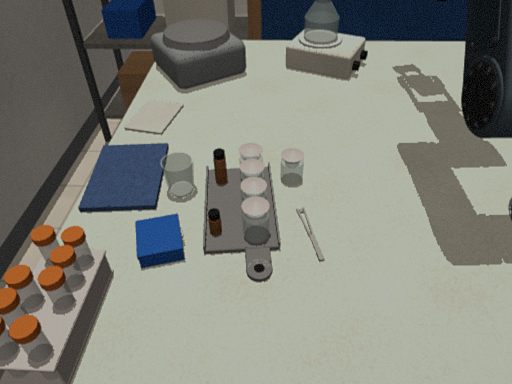

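View pics/top0.png

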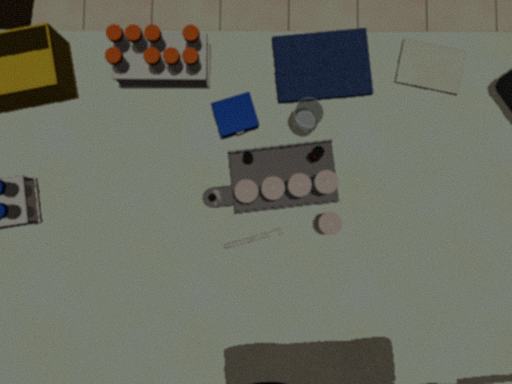

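View pics/wrist0.png

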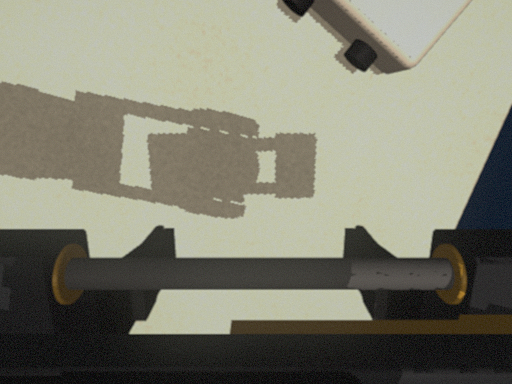

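The tray lies with its tab at world +y (pixel 212,197 in the top view). The jar row is at about (246,191), (273,188), (299,185) and (326,182), running toward −y. The vials are on the far (+x) side, and the spare jar is at (328,223). Next I'll triangulate.

```bash
cat > h.py <<'E'
import numpy as np, cv2
from rig import robot
def tri(obs):  # list of (cam,(row,col))
    A=[];b=[]
    for c,(r,k) in obs:
        P=c["K"]@np.c_[c["R"],c["t"]]
        for s,i in ((k,0),(r,1)):
            v=s*P[2]-P[i]; A.append(v[:3]); b.append(-v[3])
    return np.linalg.lstsq(np.array(A),np.array(b),rcond=None)[0]
def ray(c,p,z):
    d=c["R"].T@np.linalg.inv(c["K"])@np.array([p[1],p[0],1.]); o=-c["R"].T@c["t"]
    return o+d*(z-o[2])/d[2]
E
python3 - <<'E'
from h import *
t=robot.camera("top"); s=robot.camera("side")
np.set_printoptions(precision=4,suppress=True)
for n in ["stopper1_top","vial_tall","vial_short","spare_jar","tray"]:
    for c,nm in((t,"top"),(s,"side")):
        for d in robot.spot_in(c,n)[:6]:
            print(n,nm,np.round(d["at"],1),round(d["conf"],2), ray(c,d["at"],.085))
for c,nm in((t,"top"),(s,"side")):
    im=c["img"]
    crop=im[120:250,190:360] if nm=="top" else im[130:290,190:320]
    cv2.imwrite(f"pics/{nm}_c.png",cv2.resize(crop,None,fx=4,fy=4 if nm=="top" else 3.7,interpolation=cv2.INTER_CUBIC)[:,:,::-1])
E
```

```text
stopper1_top top [191.1 244.2] 0.85 [0.5835 0.0634 0.085 ]
stopper1_top side [206.8 254.5] 0.56 [0.585  0.0684 0.085 ]
vial_tall top [151.  317.8] 0.63 [ 0.6655 -0.0833  0.085 ]
vial_tall side [164.2 223.5] 0.78 [ 0.6514 -0.0454  0.085 ]
vial_short side [221.9 214.6] 0.68 [0.6472 0.1066 0.085 ]
vial_short side [188.2 252.9] 0.53 [0.591 0.021 0.085]
spare_jar top [223.  326.6] 0.74 [ 0.5216 -0.1008  0.085 ]
spare_jar side [167.7 290.3] 0.95 [ 0.5254 -0.0399  0.085 ]
tray top [178.7 278.9] 0.79 [ 0.609  -0.0057  0.085 ]
tray side [215.2 246.9] 0.81 [0.5961 0.0889 0.085 ]
```

View pics/top_c.png

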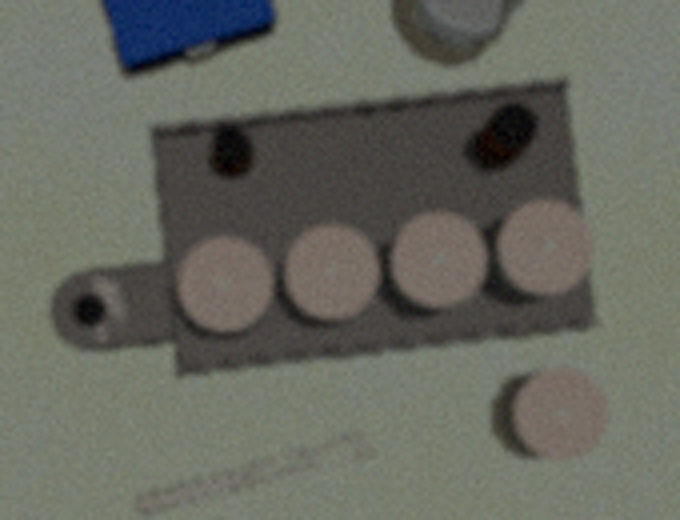

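View pics/side_c.png

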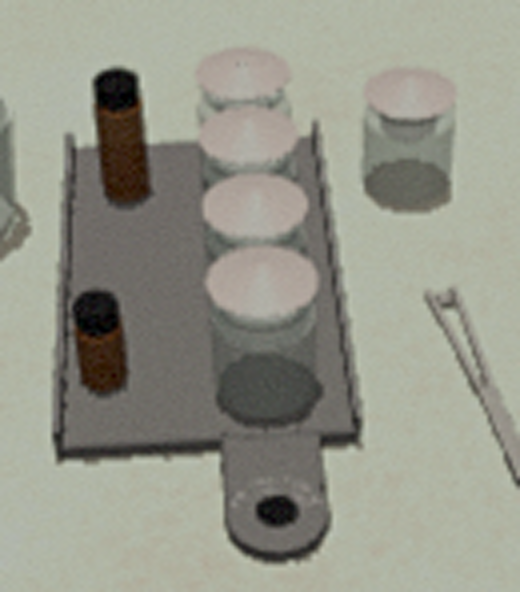

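The top crop shows head circles at crop (225,285), (331,272), (439,260) and (545,248). The side crop shows heads at (262,285), (255,208), (248,138) and (243,76), with the vials to the left and the tab at the bottom.

```bash
python3 - <<'E'
from h import *
t=robot.camera("top"); s=robot.camera("side")
np.set_printoptions(precision=4,suppress=True)
def blobs(c,r0,r1,c0,c1,nm):
    im=cv2.GaussianBlur(c["img"],(0,0),.7).astype(float)
    m=((im[:,:,0]-im[:,:,1]>6)&(im[:,:,1]>75 )).astype(np.uint8)
    o=np.zeros_like(m); o[r0:r1,c0:c1]=m[r0:r1,c0:c1]
    cs,_=cv2.findContours(o,cv2.RETR_EXTERNAL,cv2.CHAIN_APPROX_NONE); out=[]
    for q in cs:
        if cv2.contourArea(q)>80: e=cv2.fitEllipse(cv2.convexHull(q)); out.append(e); print(nm,np.round(e[0],1),np.round(e[1],1),round(e[2]))
    return out
blobs(t,150,250,230,350,"top"); blobs(s,130,260,230,320,"side")
T=[(225,285),(331,272),(439,260),(545,248)];S=[(262,285),(255,208),(248,138),(243,76)]
for a,b in zip(T,S):
    pt=(120+a[1]/4-.4,190+a[0]/4-.4); ps=(130+b[1]/3.7-.4,190+b[0]/4-.4)
    print(tri([(t,pt),(s,ps)]), ray(t,pt,.082),ray(s,ps,.084))
tab=(120+310/4,190+90/4);print("tab hole",ray(t,tab,.01), ray(s,(130+510/3.7,190+277/4),.01))
for n,p,z in(("vs",(120+138/4,190+235/4),.06),("vt",(120+120/4,190+517/4),.087),("spare",(120+413/4,190+560/4),.07)):print(n,ray(t,p,z))
E
```

```text
top [329.6 222.9] [21.8 22.3] 122
top [245.9 190. ] [24.1 24.4] 130
top [272.6 187.3] [23.4 24.3] 135
top [299.4 184.2] [23.3 24. ] 164
top [326.  181.3] [22.6 24.3] 170
side [255.1 205.3] [17.8 28.3] 90
side [253.2 184.9] [15.8 26.9] 88
side [251.6 166.2] [14.7 24.9] 90
side [292.1 154.7] [12.8 22.2] 92
side [250.2 149.3] [12.6 22.5] 88
[0.5846 0.0604 0.0778] [0.5842 0.0602 0.082 ] [0.5841 0.0668 0.084 ]
[0.5914 0.0071 0.0785] [0.5912 0.0072 0.082 ] [0.5907 0.0134 0.084 ]
[ 0.5982 -0.0471  0.0789] [ 0.5978 -0.0468  0.082 ] [ 0.5978 -0.0407  0.084 ]
[ 0.6047 -0.1002  0.0792] [ 0.6043 -0.0998  0.082 ] [ 0.6041 -0.0937  0.084 ]
tab hole [0.5742 0.1354 0.01  ] [0.574  0.1372 0.01  ]
vs [0.6612 0.056  0.06  ]
vt [ 0.6672 -0.0859  0.087 ]
spare [ 0.5212 -0.1099  0.07  ]
```

```bash
cat >> h.py <<'E'
from scipy.spatial.transform import Rotation as Ro
p1=np.array([.5844,.0603]);p4=np.array([.6045,-.1000]); O=(p1+p4)/2; ux=(p4-p1)/np.linalg.norm(p4-p1); uy=np.array([-ux[1],ux[0]])
def st():
    np.set_printoptions(precision=4,suppress=True)
    o=robot.get_obs();R=Ro.from_quat(o["tool_rot"]).as_matrix();p=o["position"]
    d=p[:2]-O
    print("t",round(o["time"],2),"p",p,"tipz",round(p[2]+R[2,1]*.008,4),"row x,y",d@ux,d@uy,"F",o["ft_force"],"g",o["grip_width"]);return o,R,p
E
python3 - <<'E'
from h import *
o,R,p=st(); print(R,ux,uy)
a=np.degrees(np.arctan2(ux[1],ux[0])); b=np.degrees(np.arctan2(R[1,2],R[0,2])); print(a,b)
# desired: tool z along -ux or uy ; y = down
for nm,z in(("ux",ux),("-ux",-ux),("uy",uy),("-uy",-uy)):
    z=np.r_[z,0];y=np.array([0,0,-1.]);D=np.c_[np.cross(y,z),y,z]
    print(nm,(Ro.from_matrix(R.T@D)).as_rotvec(degrees=True))
    T=np.r_[O-.120*ux,.18]; print(R.T@(T-p), D.T@(T-p))
print(robot.get_obs()["q"])
E
```

```text
t 0.85 p [ 0.1672 -0.6022  0.2306] tipz 0.2226 row x,y 0.5246613277784343 -0.4963847654256821 F [-0.632   0.5122  0.047 ] g 0.0868912633609804
[[-0.9636  0.      0.2675]
 [-0.2675 -0.0001 -0.9636]
 [ 0.     -1.      0.0001]] [ 0.1244 -0.9922] [0.9922 0.1244]
-82.85298911109871 -74.48571397119105
ux [-0.0041  8.3673 -0.    ]
[-0.5849  0.0506 -0.5656] [-0.4964  0.0506 -0.6447]
-ux [  -0.     -171.6327    0.0061]
[-0.5849  0.0506 -0.5656] [0.4964 0.0506 0.6447]
uy [ -0.0032 -81.6327   0.0031]
[-0.5849  0.0506 -0.5656] [-0.6447  0.0506  0.4964]
-uy [-0.0033 98.3673 -0.0033]
[-0.5849  0.0506 -0.5656] [ 0.6447  0.0506 -0.4964]
[-1.4785  0.5274  1.4327  0.      1.1814 -0.1785]
```

```bash
python3 -m crank '[[[0,8.37,0,0,0,0,0],[0,0,0,-0.03,0,-0.039,0],[0,0,0,-0.03,0,-0.039,0],[0,0,0,-0.03,0,-0.039,0],[0,0,0,-0.03,0,-0.039,0]]]' 10; python3 -c "
from h import *
st()"
```

```text
time: 1.48
position: [0.2675, -0.4313, 0.2307]
tool_rot: [0.044, -0.706, 0.706, -0.044]
ft_force: [0.4, -0.3, -0.7]
grip_width: 0.0452
t 1.48 p [ 0.2675 -0.4313  0.2307] tipz 0.2227 row x,y 0.36753945320448916 -0.3755539160184934 F [ 0.4294 -0.3164 -0.656 ] g 0.045188256671393166
```

```bash
python3 -m crank '[[[0,0,0,-0.03,0,-0.039,0],[0,0,0,-0.03,0,-0.039,0],[0,0,0,-0.03,0,-0.039,0],[0,0,0,-0.03,0,-0.039,0],[0,0,0,-0.03,0,-0.039,0]]]'; python3 -c "
from h import *
st()"
```

```text
time: 2.1
position: [0.3923, -0.2191, 0.2309]
tool_rot: [0.044, -0.705, 0.706, -0.044]
ft_force: [0.7, 0.6, 0.9]
grip_width: 0.0016
t 2.1 p [ 0.3923 -0.2191  0.2309] tipz 0.2229 row x,y 0.17258706336193777 -0.2253918276387386 F [0.6586 0.6384 0.8544] g 0.0015970894119724335
```

```bash
python3 -m crank '[[[0,0,0,-0.028,0,-0.0366,0],[0,0,0,-0.028,0,-0.0366,0],[0,0,0,-0.028,0,-0.0366,0],[0,0,0,-0.028,0,-0.0366,0],[0,0,0,0,0,0,0]]]'; python3 - <<'E'
from h import *
o,R,p=st()
c=robot.camera("wrist"); T=c["T_tool_cam"]; im=c["img"].copy()
for k in (-81,-27,27,81):
  for rad,z in((24,.0805),(4,.09)):
    for th in np.linspace(0,2*np.pi,60):
        X=np.r_[O+ux*(k+rad*np.cos(th))/1000+uy*rad*np.sin(th)/1000,z]
        x=T[:3,:3].T@(R.T@(X-p)-T[:3,3]); u=c["K"]@x; u=u[:2]/u[2]
        if x[2]>0: cv2.circle(im,tuple(int(v) for v in np.round(u)),0,(0,255,0),-1)
cv2.imwrite("pics/w1.png",cv2.resize(im,None,fx=1.5,fy=1.5)[:,:,::-1])
E
```

```text
time: 2.72
position: [0.4856, -0.0588, 0.2307]
tool_rot: [-0.045, 0.706, -0.706, 0.046]
ft_force: [-0.6, -0.7, 0.0]
grip_width: 0.0007
t 2.73 p [ 0.4856 -0.0588  0.2307] tipz 0.2227 row x,y 0.025101325988329905 -0.11289323721242785 F [-0.631  -0.743   0.0361] g 0.0007255224996294653
```

View pics/w1.png

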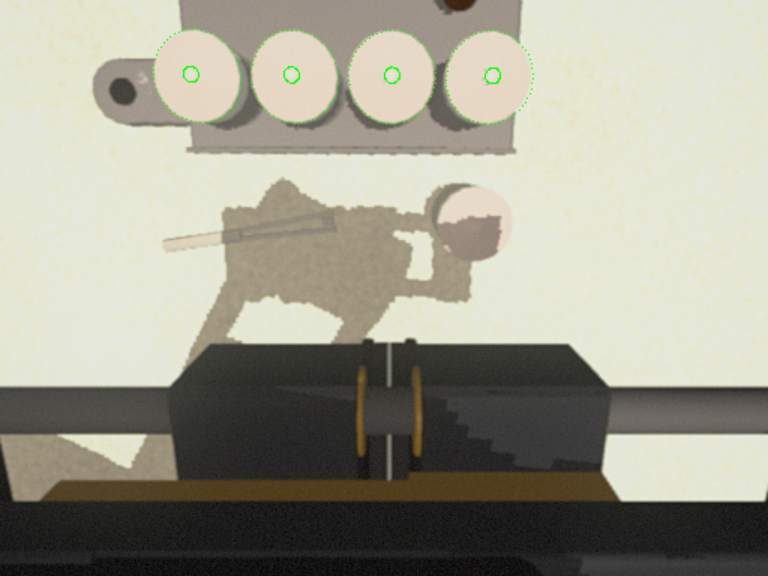

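The wrist overlay matches the four heads (centres near (192,76) to (492,75)). I'll quantify the residual, since it also bears on height.

```bash
python3 - <<'E'
from h import *
o,R,p=st()
c=robot.camera("wrist"); T=c["T_tool_cam"]; im=cv2.GaussianBlur(c["img"],(0,0),.7).astype(int)
m=((im[:,:,0]-im[:,:,2]>8)&(im[:,:,0]-im[:,:,1]>7)&(im[:,:,0]>190)).astype(np.uint8); m[110:]=0
cs,_=cv2.findContours(m,cv2.RETR_EXTERNAL,cv2.CHAIN_APPROX_NONE); e=[]
for q in cs:
    if cv2.contourArea(q)>500: f=cv2.fitEllipse(cv2.convexHull(q)); e.append(f); print(np.round(f[0],1),np.round(f[1],1))
e.sort()
for k,f in zip((-81,-27,27,81),e):
    for z in(.074,.081):
        X=np.r_[O+ux*k/1000,z]; x=T[:3,:3].T@(R.T@(X-p)-T[:3,3]); u=c["K"]@x; print(k,z,u[:2]/u[2]-f[0], "radius px",338.8*.048/x[2])
E
```

```text
t 2.77 p [ 0.4847 -0.0601  0.2306] tipz 0.2226 row x,y 0.0262461956751956 -0.11386264110085328 F [-0.9387 -0.4863  0.4922] g 0.00035940967101840337
[323.3  49.4] [56.6 62.4]
[258.5  48.9] [57.3 61.8]
[193.9  49. ] [56.7 62. ]
[128.7  48.9] [56.3 62.7]
-81 0.074 [3.3716 1.8691] radius px 56.54547120822525
-81 0.081 [0.3112 0.6036] radius px 57.90666950863086
-27 0.074 [1.7796 2.0088] radius px 56.53957996228626
-27 0.081 [0.2509 0.749 ] radius px 57.90049122867267
27 0.074 [0.7708 2.3327] radius px 56.53368994378997
27 0.081 [0.7732 1.0786] radius px 57.8943142669416
81 0.074 [-0.3552  2.0123] radius px 56.52780115235283
81 0.081 [1.1777 0.7638] radius px 57.888138623015784
```

```bash
python3 -m crank '[[[0,0,0,-0.0286,0,-0.0393,0],[0,0,0,-0.0286,0,-0.0393,0],[0,0,0,-0.0286,0,-0.0393,0],[0,0,0,-0.0286,0,-0.0393,0],[0,0,0,0,0,0,0]]]'; python3 -c "
from h import *
o,R,p=st();print(R,ux)"
```

```text
time: 3.45
position: [0.5796, 0.11, 0.2305]
tool_rot: [-0.044, 0.706, -0.706, 0.045]
ft_force: [0.5, -0.7, -0.4]
grip_width: 0.0005
t 3.45 p [0.5796 0.11   0.2305] tipz 0.2225 row x,y -0.130652951271071 0.0013995265648688315 F [ 0.5097 -0.6512 -0.3688] g 0.00045885985169925576
[[-0.992   0.0013  0.1262]
 [-0.1262  0.0002 -0.992 ]
 [-0.0013 -1.     -0.    ]] [ 0.1244 -0.9922]
```

```bash
python3 -m crank '[[[0,0,0,0,0.035,0,0],[0,0,0,0,0.035,0,0],[0,0,0,0,0.035,0,0],[0,0,0,0,0.025,0,0],[0,0,0,0,0,0,0]]]'; python3 - <<'E'
from h import *
o,R,p=st();print(R,ux)
for n in("side","top"):
    c=robot.camera(n);cv2.imwrite(f"pics/{n}2.png",cv2.resize(c["img"][120:290,180:360],None,fx=3,fy=3)[:,:,::-1])
E
```

```text
time: 4.08
position: [0.5761, 0.1069, 0.0987]
tool_rot: [0.045, -0.706, 0.706, -0.041]
ft_force: [-0.4, 0.9, -0.3]
grip_width: 0.0003
t 4.08 p [0.5761 0.1069 0.0987] tipz 0.0907 row x,y -0.12808015710488277 -0.0024575014903436515 F [-0.4291  0.8956 -0.2734] g 0.000259510722060431
[[-0.9925 -0.006   0.122 ]
 [-0.122  -0.0004 -0.9925]
 [ 0.006  -1.     -0.0003]] [ 0.1244 -0.9922]
```

View pics/side2.png

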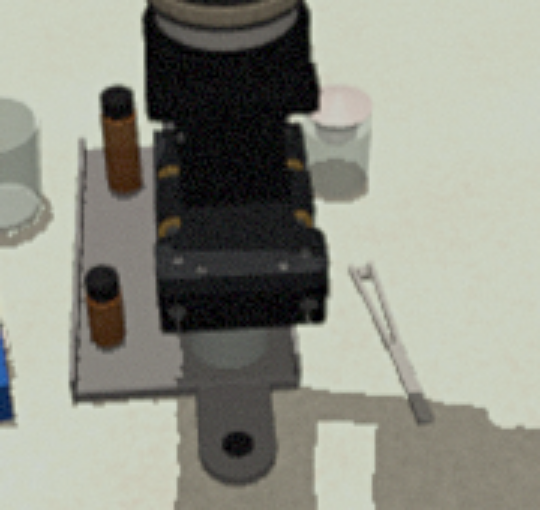

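The view shows the gripper closed over the tab end, ahead of jar 1, with the vials clear to the left. I'll let it settle and check how noisy the readings are.

```bash
python3 - <<'E'
from h import *
for i in range(6):
    o,R,p=st();print(o["q"],R[2]); robot.camera("top")
E
```

```text
t 4.17 p [0.5785 0.1076 0.1011] tipz 0.0931 row x,y -0.12844026149129786 6.089327103500193e-05 F [-0.1217 -0.6677  0.31  ] g 0.0002823346396961227
[-0.0057  0.6521  1.6336 -0.0004  0.8556  1.4424] [-0.0003 -1.      0.0003]
t 4.22 p [0.5791 0.108  0.1017] tipz 0.0937 row x,y -0.1287354588726816 0.0006547901185692734 F [0.1748 0.2546 0.3699] g 0.0007745075288456188
[-0.0051  0.6514  1.6329 -0.0002  0.8554  1.4424] [-0.0018 -1.      0.0004]
t 4.28 p [0.5793 0.1083 0.102 ] tipz 0.094 row x,y -0.1289919719538687 0.0009169886891682947 F [-0.5057  0.2907 -0.758 ] g 0.0008418592479155537
[-0.0047  0.651   1.6326 -0.0002  0.8554  1.4425] [-0.0026 -1.      0.0005]
t 4.33 p [0.5793 0.1085 0.102 ] tipz 0.094 row x,y -0.12925727600027323 0.0009367719673349645 F [-0.4427 -0.2307  0.0789] g 0.0005743379652290763
[-0.0042  0.6509  1.6326 -0.0001  0.8553  1.4426] [-0.0027 -1.      0.0004]
t 4.38 p [0.5792 0.1087 0.102 ] tipz 0.094 row x,y -0.1294861961681871 0.0008386936610209279 F [ 0.6201 -0.4765 -0.0367] g 0.0004224856259941434
[-0.0039  0.651   1.6328 -0.0001  0.8553  1.4426] [-0.0025 -1.      0.0004]
t 4.42 p [0.579  0.1089 0.1018] tipz 0.0938 row x,y -0.12966203411675628 0.0007180843052779123 F [-0.1899  0.4387 -0.7904] g 0.0003470067494605534
[-0.0036  0.6513  1.6329 -0.0001  0.8552  1.4427] [-0.0022 -1.      0.0003]
```

```bash
python3 -m crank '[[[0,0,0,0,0.003,0,0],[0,0,0,0,0.003,0,0],[0,0,0,0,0.002,0,0],[0,0,0,0,0.0015,0,0],[0,0,0,0,0,0,0]]]'; python3 - <<'E'
from h import *
for i in range(5):
    st(); robot.camera("top")
st()
E
```

```text
time: 5.1
position: [0.5782, 0.1091, 0.0908]
tool_rot: [-0.044, 0.706, -0.706, 0.044]
ft_force: [-0.6, -0.1, 0.9]
grip_width: 0.0005
t 5.1 p [0.5782 0.1091 0.0908] tipz 0.0828 row x,y -0.12995459002007825 -7.835324232521815e-05 F [-0.5868 -0.0733  0.9271] g 0.0005212940855171797
t 5.15 p [0.5783 0.1091 0.0909] tipz 0.0829 row x,y -0.12993555296591874 1.6528539696881734e-05 F [ 0.7251 -0.1737  0.7063] g 0.0007971593523071769
t 5.2 p [0.5784 0.1091 0.091 ] tipz 0.083 row x,y -0.12994910861793066 8.108533858736279e-05 F [ 0.5344  0.5066 -0.6868] g 8.330571036463792e-05
t 5.25 p [0.5784 0.1091 0.0911] tipz 0.0831 row x,y -0.12990632041781686 0.0001268427490108407 F [ 0.3338 -0.7868  0.9775] g 0.0007024901653162844
t 5.3 p [0.5784 0.1091 0.0911] tipz 0.0831 row x,y -0.1299042343332673 0.00014139081530617712 F [-0.2051 -0.0339 -0.6213] g 0.0005792225927518655
t 5.35 p [0.5784 0.1091 0.0911] tipz 0.0831 row x,y -0.1299083331736305 0.00011352069508864606 F [ 0.8163  0.606  -0.4554] g 0.0006682524584892668
```

```bash
python3 -m crank '[[[0,0,0,0,0,0.004,0],[0,0,0,0,0,0.005,0],[0,0,0,0,0,0.005,0],[0,0,0,0,0,0.005,0],[0,0,0,0,0,0.005,0]]]'; python3 -c "
from h import *
o,R,p=st();print(R)"
```

```text
time: 5.98
position: [0.5813, 0.0857, 0.0913]
tool_rot: [-0.044, 0.706, -0.705, 0.044]
ft_force: [-1.0, 4.8, 3.1]
grip_width: 0.0006
t 5.97 p [0.5813 0.0857 0.0913] tipz 0.0833 row x,y -0.10631310232878784 0.00011053180176959123 F [-1.0345  4.8464  3.1258] g 0.0006434216746443852
[[-0.9924  0.      0.1232]
 [-0.1232  0.0018 -0.9924]
 [-0.0002 -1.     -0.0017]]
```

```bash
python3 -m crank '[[[0,0,0,0,0.0003,0.005,0],[0,0,0,0,0,0.005,0],[0,0,0,0,0,0.005,0],[0,0,0,0,0,0.005,0],[0,0,0,0,0,0.005,0]]]'; python3 -c "
from h import *
o,R,p=st();print(R[2])"
```

```text
time: 6.6
position: [0.5851, 0.061, 0.0918]
tool_rot: [-0.043, 0.706, -0.705, 0.045]
ft_force: [-0.8, 4.6, 6.0]
grip_width: 0.0006
t 6.6 p [0.5851 0.061  0.0918] tipz 0.0838 row x,y -0.08142293229787202 0.000789199661174289 F [-0.8233  4.5939  5.9892] g 0.0005934380250252166
[-0.0021 -1.     -0.0009]
```

```bash
python3 -m crank '[[[0,0,0,0,0.0004,0,0],[0,0,0,0,0.0004,0,0],[0,0,0,0,0,0.002,0],[0,0,0,0,0,0.002,0],[0,0,0,0,0,0.003,0]]]'; python3 -c "
from h import *
o,R,p=st();print(R[2])"
```

```text
time: 7.22
position: [0.5862, 0.0548, 0.0916]
tool_rot: [-0.043, 0.706, -0.705, 0.045]
ft_force: [-1.0, 6.0, 8.6]
grip_width: 0.0004
t 7.22 p [0.5862 0.0548 0.0916] tipz 0.0836 row x,y -0.0750844537302964 0.00110897922408701 F [-0.9868  6.0233  8.627 ] g 0.00036600806408763377
[-0.003  -1.     -0.0017]
```

```bash
python3 -m crank '[[[0,0,0,0.0002,0,0.005,0],[0,0,0,0.0002,0,0.005,0],[0,0,0,0.0002,0,0.005,0],[0,0,0,0.0002,0,0.005,0],[0,0,0,0.0002,0,0.005,0]]]'; python3 -c "
from h import *
o,R,p=st();print(R[2])"
```

```text
time: 7.85
position: [0.5872, 0.029, 0.09]
tool_rot: [-0.044, 0.706, -0.705, 0.044]
ft_force: [-0.4, 5.2, 3.2]
grip_width: 0.0004
t 7.85 p [0.5872 0.029  0.09  ] tipz 0.082 row x,y -0.04935808293608337 -0.0011198612918515794 F [-0.4434  5.1677  3.2023] g 0.0004094014762199737
[ 0.0003 -1.     -0.0014]
```

```bash
python3 -m crank '[[[0,0,0,0,0,0.005,0],[0,0,0,0,0,0.005,0],[0,0,0,0,0,0.005,0],[0,0,0,0,0,0.005,0],[0,0,0,0,0,0.003,0]]]'; python3 -c "
from h import *
o,R,p=st();print(R[2])"
```

```text
time: 8.48
position: [0.5908, 0.0073, 0.0917]
tool_rot: [-0.043, 0.707, -0.705, 0.045]
ft_force: [-1.5, 8.1, 9.8]
grip_width: 0.0003
t 8.47 p [0.5908 0.0073 0.0917] tipz 0.0837 row x,y -0.027408397457475277 -0.00022502998740243387 F [-1.4942  8.1332  9.8184] g 0.00032298547103934666
[-0.0021 -1.     -0.0023]
```

```bash
python3 -m crank '[[[0,0,0,0,0,0.003,0],[0,0,0,0,0,0.005,0],[0,0,0,0,0,0.005,0],[0,0,0,0,0,0.005,0],[0,0,0,0,0,0.006,0]]]'; python3 -c "
from h import *
o,R,p=st();print(R[2])"
```

```text
time: 9.1
position: [0.5929, -0.018, 0.0897]
tool_rot: [-0.044, 0.706, -0.705, 0.043]
ft_force: [-0.9, 4.0, 3.1]
grip_width: 0.0007
t 9.1 p [ 0.5929 -0.018   0.0897] tipz 0.0817 row x,y -0.002024974644264298 -0.0013391196389141275 F [-0.9437  3.9724  3.073 ] g 0.00066175876122725
[ 0.001  -1.     -0.0016]
```

```bash
python3 -m crank '[[[0,0,0,0,0,0.006,0],[0,0,0,0,0,0.006,0],[0,0,0,0,0,0.006,0],[0,0,0,0,0,0.006,0],[0,0,0,0,0,0.006,0]]]'; python3 -c "
from h import *
o,R,p=st();print(R[2])"
```

```text
time: 9.72
position: [0.5971, -0.0457, 0.0917]
tool_rot: [-0.044, 0.707, -0.705, 0.044]
ft_force: [-2.3, 7.4, 11.6]
grip_width: 0.0004
t 9.72 p [ 0.5971 -0.0457  0.0917] tipz 0.0837 row x,y 0.026000923442545645 -0.000564418467467589 F [-2.3168  7.3933 11.5532] g 0.00035847856476302017
[-0.0011 -1.     -0.003 ]
```

```bash
python3 -m crank '[[[0,0,0,0,0,0.005,0],[0,0,0,0,-0.0003,0.005,0],[0,0,0,0,0,0.005,0],[0,0,0,0,0,0.005,0],[0,0,0,0,0,0.005,0]]]'; python3 -c "
from h import *
o,R,p=st();print(R[2])"
```

```text
time: 10.35
position: [0.5997, -0.0723, 0.09]
tool_rot: [-0.044, 0.706, -0.705, 0.043]
ft_force: [-0.1, 5.2, 2.8]
grip_width: 0.0007
t 10.35 p [ 0.5997 -0.0723  0.09  ] tipz 0.082 row x,y 0.05272888846252398 -0.0013353858032186066 F [-0.1112  5.2462  2.8319] g 0.0007301624170056053
[ 0.001 -1.    -0.002]
```

```bash
python3 -m crank '[[[0,0,0,0,0,0.006,0],[0,0,0,0,0,0.006,0],[0,0,0,0,0,0.006,0],[0,0,0,0,0,0.006,0],[0,0,0,0,0,0.005,0]]]'; python3 -c "
from h import *
o,R,p=st();print(R[2])"
```

```text
time: 10.98
position: [0.604, -0.1001, 0.0917]
tool_rot: [-0.044, 0.706, -0.705, 0.044]
ft_force: [-1.0, 6.0, 10.2]
grip_width: 0.0001
t 10.97 p [ 0.604  -0.1001  0.0917] tipz 0.0837 row x,y 0.0807628750658482 -0.0005481317533359755 F [-1.0187  5.9931 10.2101] g 8.365336323965547e-05
[-0.001  -1.     -0.0019]
```

```bash
python3 -m crank '[[[0,0,0,0,0,0.005,0],[0,0,0,0,0,0.006,0],[0,0,0,0,0,0.009,0],[0,0,0,0,0,0.012,0],[0,0,0,0,0,0.015,0]]]'; python3 -m crank '[[[0,0,0,0,0,0.010,0],[0,0,0,0,-0.02,0,0],[0,0,0,0,-0.04,0,0],[0,0,0,0,-0.04,0,0],[0,0,0,0,-0.04,0,0]]]'; python3 -c "
from h import *
o,R,p=st();print(R[2])"
```

```text
time: 11.6
position: [0.6095, -0.1494, 0.0899]
tool_rot: [0.044, -0.706, 0.706, -0.044]
ft_force: [0.6, -0.5, 0.3]
grip_width: 0.0008
time: 12.22
position: [0.6106, -0.1585, 0.2313]
tool_rot: [-0.044, 0.706, -0.706, 0.044]
ft_force: [0.1, -0.3, -0.4]
grip_width: 0.0005
t 12.22 p [ 0.6106 -0.1585  0.2313] tipz 0.2233 row x,y 0.13959530285833024 -0.0012240157978170012 F [ 0.1122 -0.2873 -0.369 ] g 0.0004541473822888424
[ 0.0004 -1.     -0.0001]
```

```bash
python3 -m crank '[[[0,0,0,0.04,0,0.02,0],[0,0,0,0.04,0,0.02,0],[0,0,0,0.04,0,0.02,0],[0,0,0,0.04,0,0.02,0],[0,0,0,0,0,0,0]]]'; python3 - <<'E'
from h import *
o,R,p=st()
for n in("side","top","wrist"):
    c=robot.camera(n); f=c["img"] if n=="wrist" else c["img"][120:290,180:360]
    cv2.imwrite(f"pics/{n}3.png",cv2.resize(f,None,fx=1.5 if n=="wrist" else 3.4,fy=1.5 if n=="wrist" else 3.4,interpolation=cv2.INTER_CUBIC)[:,:,::-1])
E
```

```text
time: 12.85
position: [0.4597, -0.2589, 0.2303]
tool_rot: [-0.043, 0.706, -0.706, 0.042]
ft_force: [0.2, -0.5, -0.1]
grip_width: 0.0007
t 12.85 p [ 0.4597 -0.2589  0.2303] tipz 0.2223 row x,y 0.22041926329404868 -0.1633958182916371 F [ 0.1924 -0.4832 -0.125 ] g 0.0007274495900989966
```

View pics/side3.png

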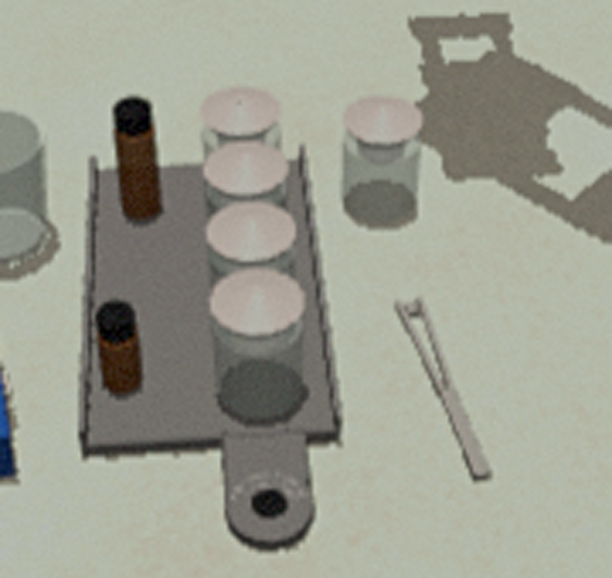

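View pics/top3.png

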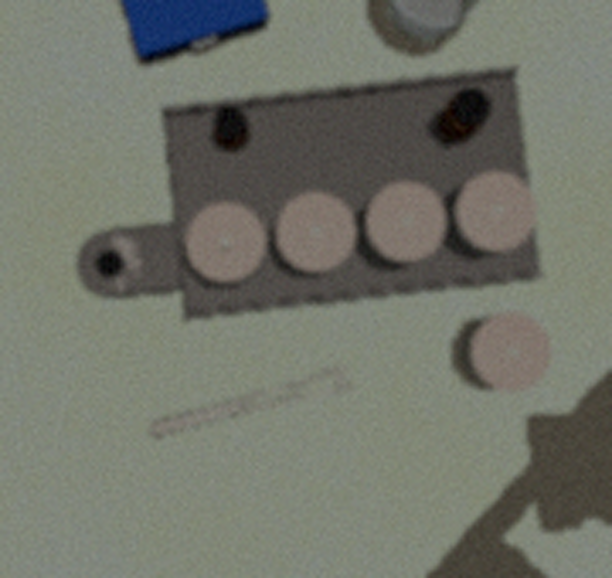

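View pics/wrist3.png

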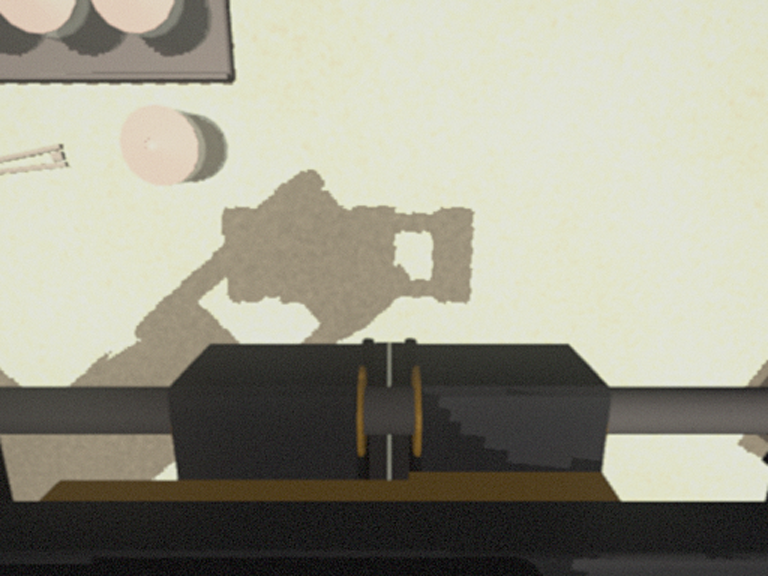

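The heads look lower and everything else is in place: vials at (130,160) and (118,345) in the side crop, the spare jar untouched. I'll quantify the drop against the first picture.

```bash
python3 - <<'E'
from h import *
b=cv2.imread("pics/side0.png")[:,:,::-1]; c=robot.camera("side")
def f(I):
    im=cv2.GaussianBlur(I,(0,0),.7).astype(float); m=((im[:,:,0]-im[:,:,1]>6)&(im[:,:,1]>75)).astype(np.uint8)
    o=np.zeros_like(m); o[130:260,230:320]=m[130:260,230:320]
    e=[cv2.fitEllipse(cv2.convexHull(q))[0] for q in cv2.findContours(o,0,cv2.CHAIN_APPROX_NONE)[0] if cv2.contourArea(q)>80]
    return np.array(sorted(e,key=lambda v:-v[1]))
B,A=f(b),f(c["img"]);print(B,A)
P=lambda X:(lambda u:u[:2]/u[2])(c["K"]@(c["R"]@X+c["t"]))
for k in(-81,-27,27,81):
    q=O+ux*k/1000; print(k,"px per 7mm",P(np.r_[q,.078])-P(np.r_[q,.085]))
d=np.abs(b.astype(int)-c["img"]).max(2)
for n,(r,cc) in dict(vt=(168,220),vs=(222,214),spare=(167,291),tw=(235,310),beaker=(175,180),box=(240,160)).items(): print(n,d[r-15:r+15,cc-12:cc+12].mean())
E
```

```text
[[255.06617737 205.29855347]
 [253.27441406 184.86392212]
 [251.80403137 165.94277954]
 [291.93762207 154.67523193]
 [250.13441467 149.32278442]] [[255.27095032 208.08395386]
 [253.45324707 187.3754425 ]
 [251.67202759 169.10392761]
 [292.50497437 154.65553284]
 [250.38508606 152.22930908]]
-81 px per 7mm [0.0833694  2.99519386]
-27 px per 7mm [0.08952068 2.96003911]
27 px per 7mm [0.09403844 2.9165633 ]
81 px per 7mm [0.09729685 2.86759186]
vt 6.591666666666667
vs 6.694444444444445
spare 4.870833333333334
tw 4.5152777777777775
beaker 4.769444444444445
box 6.194444444444445
```

```bash
python3 -c "
from rig import robot
print(robot.hand_in())"
```

```text
the job is handed in; nothing more can be done
None
```

I ran the closed fingertips along the row in one low pass, from the tab-end jar to the far one, then lifted clear and handed the job in at about 13 s of the 37 s limit.

- **Press:** I read about 8.6, 9.8, 11.6 and 10.2 N upward at stoppers 1 to 4, with the fingertips at 83.6–83.7 mm. Home height is 83.5 mm, and the stoppers resist with about 3 N, so they were against their stops. At stopper 1 I paused and pressed a further 0.8 mm before moving on, because the first reading was 83.8 mm.
- **Drop seen by camera:** Comparing the side view before and after, the heads went down about 6.5, 5.9, 7.5 and 7.1 mm. That fits all four being home, given that they could start up to 1.5 mm down. The stopper 2 figure is the least certain, as these are shifts of under a pixel.
- **Everything else:** The vials, spare jar, tweezers, slide box and beaker showed no movement in the side view. The arm finished with the fingertips about 0.22 m above the bench, with only noise (under 1 N) on the force reading.

No check failed. The measured head heights were 1–3 mm under the stated ones, about the camera calibration error.

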